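Stop the charger and unplug the two tall battery packs

TASK

Pull the battery charger's mushroom stop knob up to its stop; only then pull the two taller battery packs straight up out of their sockets and set them down gently, upright, on the floor of the steel tray. Leave the knob up, the two shorter packs fully plugged in, and all the bottles standing where they are.

Things in the scene. Friction and masses are not known exactly. Their poses are not given: they have to be found in the camera images.
- charger: Fixed grey battery charger, 170 mm (x) x 200 (y), yaw within 0.5 rad, z up; origin: centre of its underside. For y under 44 mm it is 40 high, with four bays at (-42,-55), (-42,7), (42,-55), (42,7) mm; beyond is a turret 60 high with the stop knob at (0,72). Pack shoulders rest at z = 40; packs are 16 mm apart along y, 50 along x. Charger and tray may change places, right or left.
- charger_top (a point): Centre of the 40 mm high top face, between the four bays, at (0,-24,40) mm in the charger's frame. Each pack is held by two sprung detent noses in its bay: it comes straight up against about 8 to 14 N plus its weight in the first 9 mm, then freely; its tongue is clear of the bay after 20 mm.
- stop_knob (a joint): Height of the stop knob above its lowered position: 0 m down, 0.012 m at its upper stop (it starts 0 to 3 mm up). Sprung downward, pulls straight up with about 4 to 7 N; its friction keeps it where it is left.
- stop_knob_grip (a point): Point to grip on the axis of the round black mushroom stop knob: head 32 mm diameter, from 10 mm below this point to 10 mm above it (the lower end narrows a little), on a 14 mm steel stem. It is 88 mm above the bench with the knob down.
- tray: Fixed open stainless steel tray, 220 mm (its x) by 170 mm (its y), 30 mm high, walls and floor 3 mm; origin at the centre of its underside on the bench, z up. Yaw within 0.4 rad of the world axes.
- bottle_in_tray: Bystander: white-capped sample bottle 54 mm diameter, 98 mm high, standing loose in the tray, place varies; origin at the centre of its underside.
- amber_bottle: Bystander: amber bottle 85 mm diameter, 206 mm high, standing loose between charger and tray; origin at the centre of its underside.
- brown_bottle: Bystander: brown bottle with black cap, 63 mm diameter, 164 mm high, loose at the right of the work; origin at the centre of its underside.
- tall_pack_1: Battery pack: black block 34 mm (its x) x 46 (y) x 75 high, grey line near its top, on a plug tongue (its foot) 24 x 36, 20 high. Origin: centre under the tongue, z up; block top at z = 95 mm. 0.08 to 0.23 kg. Plugged into any one of the four bays, its axes along the charger's. A taller one, to be moved.
- tall_pack_2: Battery pack: black block 34 mm (its x) x 46 (y) x 75 high, grey line near its top, on a plug tongue (its foot) 24 x 36, 20 high. Origin: centre under the tongue, z up; block top at z = 95 mm. 0.08 to 0.23 kg. Plugged into any one of the four bays, its axes along the charger's. A taller one, to be moved.
- short_pack_1: Battery pack: black block 34 mm (its x) x 46 (y) x 52 high, grey line near its top, on a plug tongue (its foot) 24 x 36, 20 high. Origin: centre under the tongue, z up; block top at z = 72 mm. 0.08 to 0.23 kg. Plugged into any one of the four bays, its axes along the charger's. A shorter one, to be left plugged in.
- short_pack_2: Battery pack: black block 34 mm (its x) x 46 (y) x 52 high, grey line near its top, on a plug tongue (its foot) 24 x 36, 20 high. Origin: centre under the tongue, z up; block top at z = 72 mm. 0.08 to 0.23 kg. Plugged into any one of the four bays, its axes along the charger's. A shorter one, to be left plugged in.
Not all that is in view belongs to the job. Leave any green look-alike of the tall_pack_1 alone.

How it is judged (in metres and radians):
On the way, in this order (a step that is already met when the one before it is completed fails the run):
1. the stop knob is pulled up to its stop (value of joint stop_knob above 0.0095 m), for 0.2 s.
2. both tall packs are out of the charger ((z of tall_pack_1 in the frame of charger above 0.045 m or horizontal distance between tall_pack_1 and charger above 0.16 m) and (z of tall_pack_2 in the frame of charger above 0.045 m or horizontal distance between tall_pack_2 and charger above 0.16 m)), for 0.1 s.
At the end, for the whole second after the job is handed in: Both tall packs stand upright (within 0.1 rad) at rest on the tray's floor (foot within 5 mm of it), inside its walls; the stop knob is at its upper stop (9.5 mm or more of 12 mm); both short packs are still fully plugged in (within 4 mm) (value of joint stop_knob above 0.0095 m and x of tall_pack_1 in the frame of tray between -0.105 and 0.105 m and y of tall_pack_1 in the frame of tray between -0.08 and 0.08 m and z of each of tall_pack_1, tall_pack_2 in the frame of tray below 0.008 m and angle between each of tall_pack_1, tall_pack_2's own z axis and vertical below 0.1 rad and linear speed of each of tall_pack_1, tall_pack_2 below 0.02 m/s and x of tall_pack_2 in the frame of tray between -0.105 and 0.105 m and y of tall_pack_2 in the frame of tray between -0.08 and 0.08 m and z of each of short_pack_1, short_pack_2 in the frame of charger below 0.024 m); the robot touches nothing.
It fails at once if a tall pack is drawn more than 8 mm while the stop knob is not yet up at its stop (value of joint stop_knob below 0.009 m and distance of any of tall_pack_1, tall_pack_2 from where it was at the start of the episode above 0.008 m).
It fails at once if a tall pack is dropped: it moves faster than 0.5 m/s untouched by the fingers ((contact force between the fingers and tall_pack_1 below 0.05 N and linear speed of tall_pack_1 above 0.5 m/s) or (contact force between the fingers and tall_pack_2 below 0.05 N and linear speed of tall_pack_2 above 0.5 m/s)).
It fails at once if a short pack is moved more than 8 mm (distance of any of short_pack_1, short_pack_2 from where it was at the start of the episode above 0.008 m).
It fails at once if a bottle is moved more than 20 mm or tipped by more than 0.3 rad (distance of any of bottle_in_tray, amber_bottle, brown_bottle from where it was at the start of the episode above 0.02 m or angle between any of bottle_in_tray, amber_bottle, brown_bottle's own z axis and vertical above 0.3 rad).
It also fails if it takes over 67 s, if anything falls off the work surface, if the arm or the gripper's body presses on something with over 40 N, if the wrist force passes 120 N, or if a joint passes its speed limit or range.

ROBOT

A 6-joint arm with a two-finger parallel gripper is mounted at the origin on a cart in front of the work surface, level with it; the furniture and walls round the work are solid. World frame = base frame: x ahead of the robot, y to its left, z up, the work surface at z = 0. Lengths are in mm, angles in rad, forces in N, time in s.
With the tool pointing down it reaches from about 425 to 925 mm from the base axis. Payload 12.5 kg.
Tool frame: the origin (TCP) lies at the very end of the fingers, on their centre line; the grasp point (between the pads) lies 19 mm behind it; z points along the fingers, y is the line along which they close (so a half turn about z gives the same grasp; the last joint's range is limited). The gripper opens to 85 mm and grips with 20 to 120 N. Pads are 22 mm wide; open, the fingers measure 114 mm over their backs; the gripper's body (76 mm by 85 mm) begins 54 mm behind the grasp point. The pads swing forward as they close: fully open they stand 13 mm farther back than shut.
Start: joints at [1.088, 0.491, 1.559, -0, 1.092, -0.106], TCP at [229.951, 581.178, 231.327] pointing down, gripper open.
Joint ranges: [-3.1, 3.1], [-0.84, 2.19], [0.05, 2.79], [-1.13, 4.28], [0.06, 2.93], [-2.69, 2.69]. Speed limits (rad/s): [2.22, 2.22, 2.79, 3.14, 3.14, 3.14].

INTERFACE

Orientations are given as a unit quaternion [w, x, y, z].
In Python, from plant import monitor, read_camera, job gives the robot as it stands.
- The arm moves only by the shell command python3 -m crank 'ROWS' [FORCE]. ROWS is a JSON object of lists of equal length, an entry for each row: "slide": the shift along the tool's x, y, z as a fraction of full scale, a list of three; "twist": the turn about the tool's z as a fraction of full scale; "grip": the opening, from -1 (shut) to 1 (fully open). A call has 1 to 8 rows; each row is the pose to reach, as a shift and turn from the pose commanded when the call began, along the tool's axes at that moment, turning the shorter way round; what a row does not reach only later rows make up. Full scale, the value 1, is 0.2 m for a shift and pi rad for a turn. A row lasts 1/10 s, in which the tool goes at most 50 mm and 8.59 degrees, less where a joint would pass 70% of its speed; a pose out of reach is approached as far as the arm can. A call with a number of a shift or a turn outside -1 to 1 is refused whole. A call with a gripper value outside its range is refused whole. The fingers move at their own pace and stop on an object; FORCE is the grip in N (left out, the last holds). Time passes only in rows, so rows that repeat a pose let the fingers close. It gives the time, the measured TCP pose, the force, the opening and the grip force at its end, in the units of the state.
- monitor.get_obs(): the state, without advancing time (a new reading comes with each control period).
- read_camera(name): name is "scene" or "top"; returns a dict with "color" (480x640x3 uint8, red, green, blue), "fx", "fy", "cx", "cy" (pixels), "R" (3x3) and "t" (3): a world point X has camera coordinates R X + t. Camera axes: x right, y down, z forward; pixel columns grow to the right and rows downward; lengths in mm; the calibration is good to about 2 mm. A picture is of the moment at which its call begins. There is no depth.
- job.job_done(): hands the job in; it is judged then, once.
The state is a dict: "time_s": time; "q": joint angles; "joint_velocities": joint speeds; "effort": joint torques, N m; "tcp_pos": TCP position; "tcp_rot": TCP orientation; "wrist_force": force on the tool from outside, world axes, zero at the start; "moment": the same for the moment, N m; "width": finger opening in mm; "grip_force": force on a finger pad.
Only numpy, scipy, OpenCV 4.12 (cv2) and the standard library are available. Lean on these libraries where they do the work, as an engineer would, in place of code of your own. Each camera call takes 0.05 s, during which the arm holds its last target. There are 200 camera calls.

## Working session

There is one attempt and no reset: what is moved stays moved. The work goes in short steps, Python scripts to look and compute and a shell command to move; the robot and the scene stay as the last step left them, time stands still between calls to the robot, and variables do not carry over. Pictures are saved under pics/ and viewed, at most 10 in all, crops included, and the job is handed in when it is done.

```bash
mkdir -p pics
cat > h.py <<'E'
import numpy as np,cv2,json
from plant import monitor,read_camera,job
def snap(n,f):
    c=read_camera(n); cv2.imwrite(f,c["color"][:,:,::-1]); 
    json.dump({k:np.asarray(c[k]).tolist() for k in("fx","fy","cx","cy","R","t")},open(n+".json","w"))
def cam(n): 
    c=json.load(open(n+".json")); return c,np.array(c["R"]),np.array(c["t"])
def at(n,u,v,z):
    c,R,t=cam(n); d=R.T@[(u-c["cx"])/c["fx"],(v-c["cy"])/c["fy"],1]; o=-R.T@t
    return o+d*(z-o[2])/d[2]
def px(n,X):
    c,R,t=cam(n); p=R@np.array(X,float)+t; return np.array([c["fx"]*p[0]/p[2]+c["cx"],c["fy"]*p[1]/p[2]+c["cy"]])
E
python3 - <<'E'
from h import *
for n in("scene","top"):
    snap(n,f"pics/{n}0.png"); c,R,t=cam(n); print(n,c["fx"],(-R.T@t).round(),R.round(2).tolist())
o=monitor.get_obs();print(o)
E
```

```text
scene 604.7030903749893 [-356. -480. 1345.] [[0.54, -0.84, -0.01], [-0.65, -0.42, -0.63], [0.53, 0.35, -0.78]]
top 459.5239484355667 [ 113.  248. 1638.] [[-0.31, -0.95, 0.01], [-0.92, 0.3, -0.26], [0.25, -0.09, -0.97]]
{'time_s': 0.1, 'q': array([ 1.08839635e+00,  4.91519586e-01,  1.55938260e+00,  1.51922248e-05,
        1.09169566e+00, -1.05640261e-01]), 'joint_velocities': array([ 0.00056635, -0.00310981, -0.00118253,  0.00029376, -0.00143589,
        0.00018527]), 'effort': array([ 2.38822380e-03, -6.19440436e+01, -2.62020224e+01, -8.65189077e-05,
        2.94591722e-03,  1.08574773e-05]), 'tcp_pos': array([229.85223873, 580.99169628, 230.77559191]), 'tcp_rot': array([-1.52104235e-04,  1.87271079e-01,  9.82308144e-01, -4.79077930e-04]), 'wrist_force': array([ 0.17055556,  0.22197685, -0.35949504]), 'moment': array([ 0.04733656,  0.01060615, -0.01479862]), 'grip_force': 0.0, 'width': 85.3487422832655}
```

View pics/scene0.png

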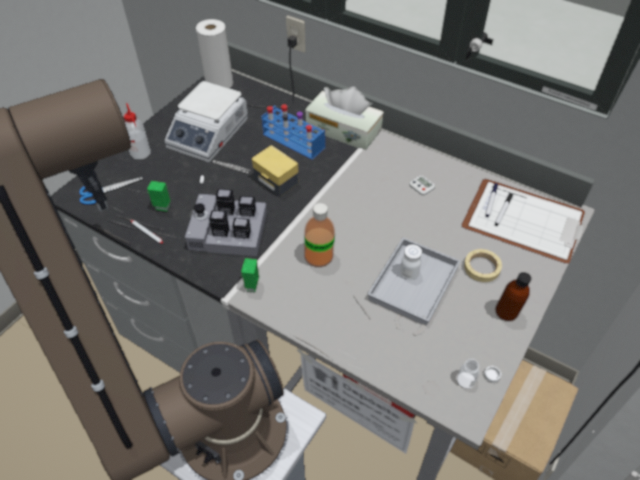

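View pics/top0.png

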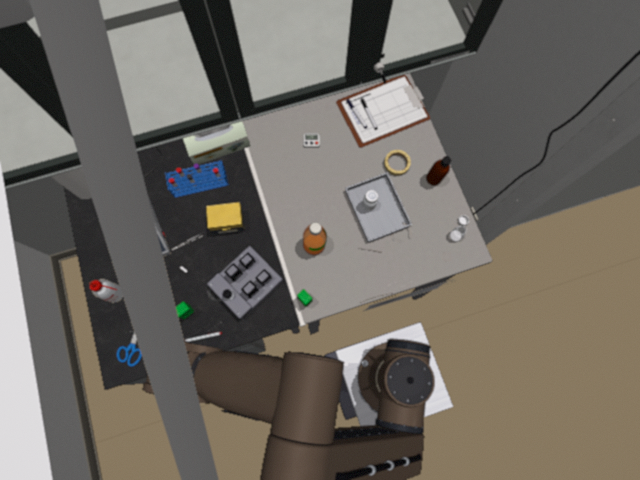

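The scene view shows the charger at about (228,222) with the knob at (200,205), the tray at (413,280), the amber bottle at (320,237) and the brown bottle at (512,297). In the top view the charger is at (245,282) and the tray at (377,208). Next I'll take enlarged crops.

Run:
```python
import cv2,numpy as np
s=cv2.imread("pics/scene0.png");t=cv2.imread("pics/top0.png")
def crop(im,x,y,w,h,k):
    o=cv2.resize(im[y:y+h,x:x+w],None,fx=k,fy=k,interpolation=cv2.INTER_CUBIC)
    o=np.clip(o.astype(float)**0.7*255**0.3,0,255).astype(np.uint8)
    for i in range(x-x%10+10,x+w,10): cv2.line(o,((i-x)*k,0),((i-x)*k,6 if i%50 else 16),(0,255,255),1)
    for j in range(y-y%10+10,y+h,10): cv2.line(o,(0,(j-y)*k),(6 if j%50 else 16,(j-y)*k),(0,255,255),1)
    return o
cv2.imwrite("pics/a.png",crop(s,180,182,100,75,8))
cv2.imwrite("pics/b.png",crop(t,200,245,90,75,8))
cv2.imwrite("pics/c.png",np.hstack([crop(s,365,235,100,90,4),crop(t,330,165,100,90,4)]))
```

```text
(no output)
```

View pics/a.png

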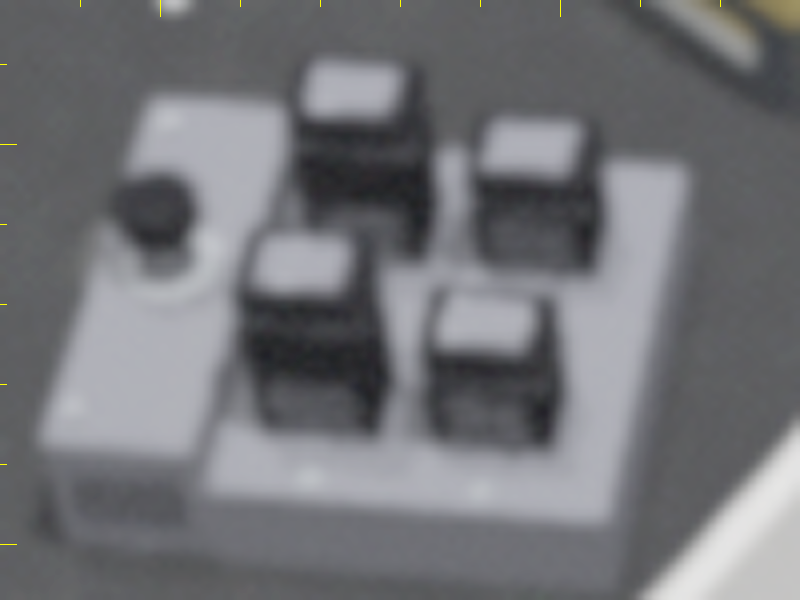

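View pics/b.png

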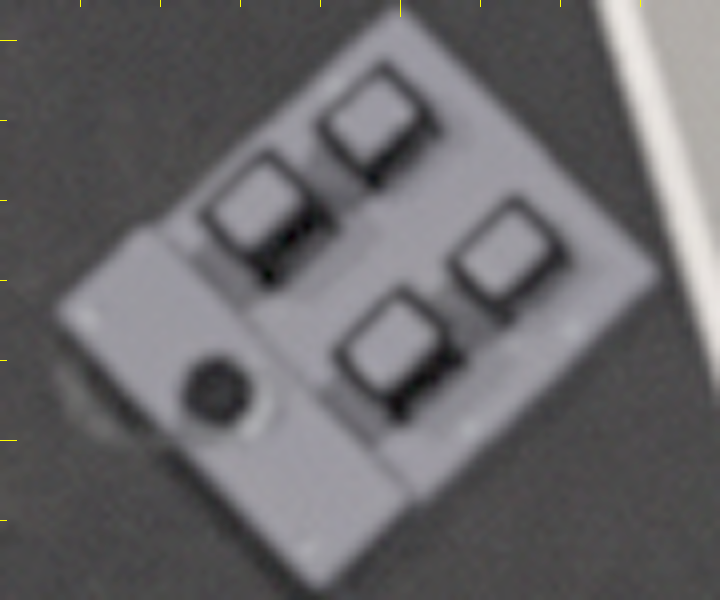

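View pics/c.png

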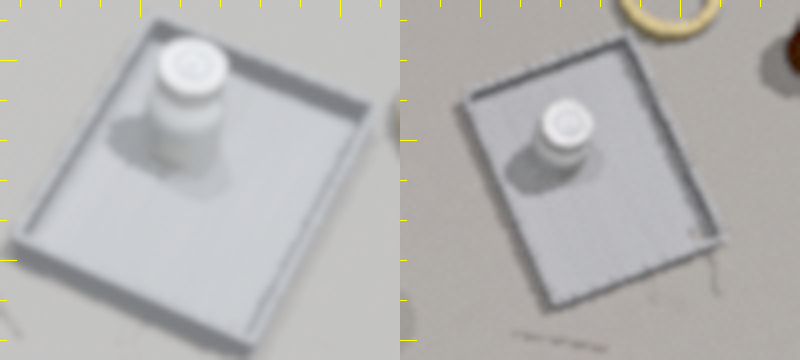

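Look-alikes for the tall packs: the near-turret blocks at scene (224,193) and (218,215), which show long side faces; the short blocks at (246,200) and (241,222); the green blocks at (159,194) and (251,272). The two beside the turret are the tall ones. The knob is at (200,209).

```bash
cat > fit.py <<'E'
from h import *
from scipy.optimize import least_squares
def S(x,y,ox=180,oy=182,k=8): return ("scene",ox+x/k,oy+y/k)
def T(x,y,ox=200,oy=245,k=8): return ("top",ox+x/k,oy+y/k)
ch=[(S(150,95),(85,100,60)),(S(40,440),(-85,100,60)),(S(195,455),(-85,44,60)),(S(690,165),(85,-100,40)),(S(612,520),(-85,-100,40)),
(S(352,90),(42,7,115)),(S(303,263),(-42,7,115)),(S(530,147),(42,-55,92)),(S(487,320),(-42,-55,92)),
(T(55,308),(85,100,60)),(T(320,590),(-85,100,60)),(T(412,497),(-85,44,60)),(T(150,225),(85,44,60)),(T(400,5),(85,-100,40)),(T(658,270),(-85,-100,40)),
(T(260,195),(42,7,115)),(T(393,335),(-42,7,115)),(T(373,110),(42,-55,92)),(T(507,245),(-42,-55,92))]
tr=[(S(x,y,365,235,4),p) for (x,y),p in zip([(150,18),(372,105),(250,350),(12,240)],[(110,85,30),(110,-85,30),(-110,-85,30),(-110,85,30)])]
tr+=[(T(x,y,330,165,4),p) for (x,y),p in zip([(62,100),(228,37),(322,240),(150,308)],[(110,85,30),(110,-85,30),(-110,-85,30),(-110,85,30)])]
def P(w,p):
    c,s=np.cos(w[2]),np.sin(w[2]); return np.array([w[0]+c*p[0]-s*p[1],w[1]+s*p[0]+c*p[1],p[2]])
def fit(L,g):
    r=lambda w:np.concatenate([px(i[0],P(w,p))-i[1:] for i,p in L])
    s=least_squares(r,g,x_scale=[1,1,.01],loss="soft_l1"); return s.x,r(s.x).reshape(-1,2)
if __name__=="__main__":
    for n,L,g in(("ch",ch,(500,350,0)),("tray",tr,(600,-150,0))):
        for q in("scene","top",None):
            w,r=fit([l for l in L if q in(None,l[0][0])],g); print(n,q,w.round(3))
        print(r.round(1).tolist())
        if n=="ch":
            for p in((0,72,88),(42,7,115),(-42,7,115)): print(p,P(w,p).round(1),np.hypot(*P(w,p)[:2]).round())
    print("bott",at("scene",413,251.25,98),at("top",371.75,196,98))
    print("amber",at("scene",320,211,206),at("top",316,229,206))
    print("knob",at("top",200+215/8,245+390/8,99),at("scene",180+155/8,182+195/8,97))
E
python3 fit.py
```

```text
ch scene [471.842 384.559   0.472]
ch top [4.72588e+02 3.85520e+02 4.69000e-01]
ch None [4.72266e+02 3.85093e+02 4.71000e-01]
[[-0.1, -0.4], [-0.3, 0.0], [0.0, -0.4], [-0.5, 0.2], [-0.4, -0.1], [0.1, -0.3], [0.1, -0.2], [0.2, -0.3], [0.2, -0.1], [-0.0, 0.0], [0.1, -0.4], [0.6, -0.5], [0.1, -0.8], [-0.2, 0.0], [0.5, -0.3], [-0.2, 0.8], [0.2, 0.7], [0.1, 0.4], [0.1, 0.4]]
(0, 72, 88) [439.6 449.3  88. ] 629.0
(42, 7, 115) [506.5 410.4 115. ] 652.0
(-42, 7, 115) [431.7 372.3 115. ] 570.0
tray scene [ 5.89111e+02 -1.61441e+02  6.60000e-02]
tray top [ 5.90639e+02 -1.55521e+02  5.40000e-02]
tray None [ 5.89933e+02 -1.59644e+02  6.70000e-02]
[[-1.0, -0.7], [0.2, 0.2], [-0.3, -1.3], [-0.7, -0.2], [0.5, -0.5], [0.3, -0.4], [1.5, 0.3], [2.2, -0.0]]
bott [ 617.84733182 -134.60059641   98.        ] [ 617.39317185 -133.58568156   98.        ]
amber [523.86859954  96.75454483 206.        ] [530.55206726 105.33210979 206.        ]
knob [438.32182799 451.08832413  99.        ] [439.87596435 449.38870816  97.        ]
```

The fit is under 1 px and confirms the two tall packs in the turret-side bays. Now I'll work out the approach above the knob.

```bash
cat > go.py <<'E'
import sys
from h import *
from scipy.spatial.transform import Rotation as Ro
x,y,z,yaw=map(float,sys.argv[1:5]); o=monitor.get_obs(); q=o["tcp_rot"]
R=Ro.from_quat([q[1],q[2],q[3],q[0]]).as_matrix(); d=R.T@(np.array([x,y,z])-o["tcp_pos"])/200
a=np.arctan2(R[1,1],R[0,1]); e=(yaw-a+np.pi/2)%np.pi-np.pi/2
print("slide",d.round(4),"twist",round(-e/np.pi,4),"q6",o["q"][5].round(2),"tilt",R[2,2].round(5),"t",o["time_s"],"wf",o["wrist_force"].round(1))
E
python3 go.py 439.6 449.3 180 0.471
```

```text
slide [-1.2175 -0.2262  0.254 ] twist 0.2301 q6 -0.11 tilt -1.0 t 0.1 wf [ 0.2  0.2 -0.4]
```

```bash
python3 -m crank '{"slide":[[-0.9,-0.167,0],[-0.9,-0.167,0],[-0.9,-0.167,0],[-0.9,-0.167,0],[-0.9,-0.167,0],[-0.9,-0.167,0]],"twist":[0.23,0.23,0.23,0.23,0.23,0.23],"grip":[1,1,1,1,1,1]}' 40; python3 go.py 439.6 449.3 140 0.471
```

```text
time_s: 0.7
tcp_pos: [385.8, 483.2, 231.0]
tcp_rot: [-0.0, 0.524, 0.852, -0.0]
wrist_force: [-0.7, 0.7, 0.7]
width: 85.1
grip_force: 0.0
slide [-0.2724  0.164   0.4547] twist -0.001 q6 0.32 tilt -1.0 t 0.7 wf [-0.7  0.7  0.7]
```

```bash
python3 -m crank '{"slide":[[-0.272,0.164,0.2],[-0.272,0.164,0.45],[-0.272,0.164,0.45],[-0.272,0.164,0.45],[-0.272,0.164,0.45],[-0.272,0.164,0.45]],"twist":[0,0,0,0,0,0],"grip":[1,1,1,1,1,1]}'; python3 go.py 439.6 449.3 71 0.471
python3 - <<'E'
from h import *
import cv2
snap("scene","pics/s1.png"); s=cv2.imread("pics/s1.png"); cv2.imwrite("pics/s1c.png",cv2.resize(s[150:270,150:310],None,fx=5,fy=5,interpolation=cv2.INTER_CUBIC))
E
```

```text
time_s: 1.3
tcp_pos: [438.7, 451.4, 142.8]
tcp_rot: [0.0, 0.521, 0.853, 0.001]
wrist_force: [1.1, 0.8, 0.4]
width: 85.6
grip_force: 0.0
slide [-0.0113 -0.0016  0.3591] twist 0.0009 q6 0.22 tilt -1.0 t 1.3 wf [1.1 0.8 0.4]
```

View pics/s1c.png

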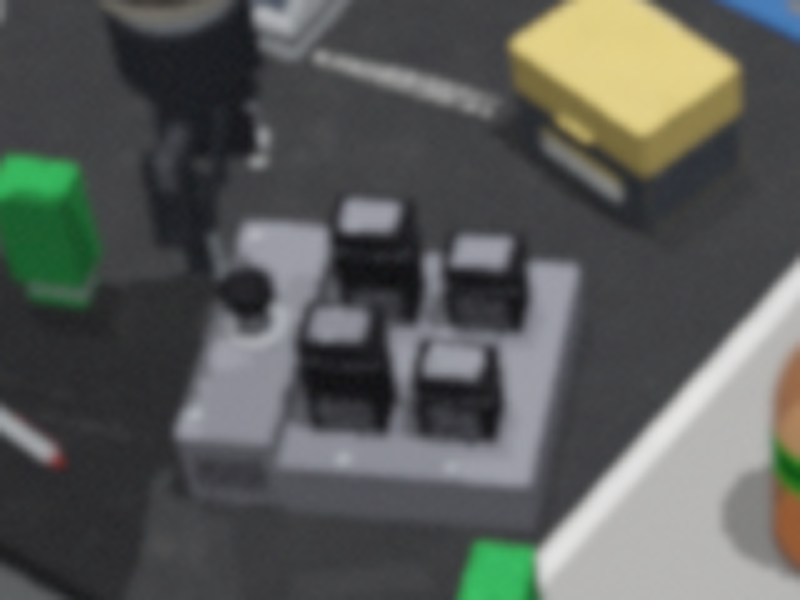

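The fingers are above and behind the knob at crop (247,290), which is unobstructed. Descending and gripping it.

```bash
python3 -m crank '{"slide":[[-0.011,-0.001,0.1],[-0.011,-0.001,0.2],[-0.011,-0.001,0.28],[-0.011,-0.001,0.34],[-0.011,-0.001,0.355],[-0.011,-0.001,0.355],[-0.011,-0.001,0.355],[-0.011,-0.001,0.355]],"twist":[0,0,0,0,0,0,0,0],"grip":[1,1,1,1,1,1,1,1]}'; python3 -m crank '{"slide":[[0,0,0],[0,0,0],[0,0,0],[0,0,0],[0,0,0],[0,0,0],[0,0,0],[0,0,0]],"twist":[0,0,0,0,0,0,0,0],"grip":[0,-0.5,-1,-1,-1,-1,-1,-1]}' 50; python3 go.py 439.6 449.3 71 0.471
```

```text
time_s: 2.15
tcp_pos: [440.0, 448.6, 71.2]
tcp_rot: [0.0, 0.522, 0.853, 0.001]
wrist_force: [-0.4, 0.1, -0.3]
width: 85.6
grip_force: 0.0
time_s: 2.95
tcp_pos: [442.3, 449.6, 71.3]
tcp_rot: [0.001, 0.523, 0.853, 0.003]
wrist_force: [11.2, 4.0, -0.6]
width: 29.7
grip_force: 49.4
slide [ 0.0046 -0.0125  0.0014] twist -0.0 q6 0.22 tilt -0.99998 t 2.95 wf [11.2  4.  -0.6]
```

```bash
python3 -m crank '{"slide":[[0,0.006,-0.01],[0,0.012,-0.02],[0,0.015,-0.03],[0,0.015,-0.04],[0,0.015,-0.045],[0,0.015,-0.045]],"twist":[0,0,0,0,0,0],"grip":[-1,-1,-1,-1,-1,-1]}' 60
```

```text
time_s: 3.55
tcp_pos: [442.4, 449.6, 79.4]
tcp_rot: [0.0, 0.522, 0.853, 0.0]
wrist_force: [2.2, 0.7, -3.6]
width: 29.0
grip_force: 59.7
```

```bash
python3 -m crank '{"slide":[[0,0,-0.005],[0,0,-0.01],[0,0,-0.015],[0,0,-0.02],[0,0,-0.02],[0,0,-0.02]],"twist":[0,0,0,0,0,0],"grip":[-1,-1,-1,-1,-1,-1]}'
```

```text
time_s: 4.15
tcp_pos: [442.4, 449.6, 82.4]
tcp_rot: [-0.0, 0.522, 0.853, -0.0]
wrist_force: [4.6, 3.8, -15.4]
width: 29.2
grip_force: 61.7
```

```bash
python3 -m crank '{"slide":[[0,0,-0.005],[0,0,-0.01],[0,0,-0.01],[0,0,-0.01]],"twist":[0,0,0,0],"grip":[-1,-1,-1,-1]}'
```

```text
time_s: 4.55
tcp_pos: [442.3, 449.5, 82.6]
tcp_rot: [-0.0, 0.522, 0.853, -0.001]
wrist_force: [8.6, 8.2, -31.6]
width: 29.2
grip_force: 62.9
```

The knob is at its hard stop. Relaxing, then releasing.

```bash
python3 -m crank '{"slide":[[0,0,0.008],[0,0,0.013],[0,0,0.013],[0,0,0.013],[0,0,0.013],[0,0,0.013],[0,0,0.013],[0,0,0.013]],"twist":[0,0,0,0,0,0,0,0],"grip":[-1,-1,-1,0,0.5,1,1,1]}'; python3 -m crank '{"slide":[[0,0,-0.1],[0,0,-0.3],[0,0,-0.5],[0,0,-0.5],[0,0,-0.5]],"twist":[0,0,0,0,0],"grip":[1,1,1,1,1]}'
python3 - <<'E'
from h import *
snap("scene","pics/s2.png"); snap("top","pics/t2.png"); s=cv2.imread("pics/s2.png");t=cv2.imread("pics/t2.png")
cv2.imwrite("pics/s2c.png",np.hstack([cv2.resize(i,None,fx=5,fy=5,interpolation=cv2.INTER_CUBIC) for i in(s[175:265,180:260],t[245:335,200:280])]))
E
python3 go.py 434.4 373.6 120 0.471
```

```text
time_s: 5.35
tcp_pos: [442.5, 449.6, 83.0]
tcp_rot: [0.0, 0.522, 0.853, 0.0]
wrist_force: [-0.1, 0.6, -0.2]
width: 85.5
grip_force: 0.0
time_s: 5.85
tcp_pos: [442.5, 449.7, 183.5]
tcp_rot: [0.0, 0.522, 0.853, 0.001]
wrist_force: [-0.5, 0.5, -1.5]
width: 85.4
grip_force: 0.0
slide [-0.3197 -0.2056  0.3091] twist 0.0001 q6 0.22 tilt -1.0 t 5.95 wf [ 0.4 -0.5 -0.2]
```

View pics/s2c.png

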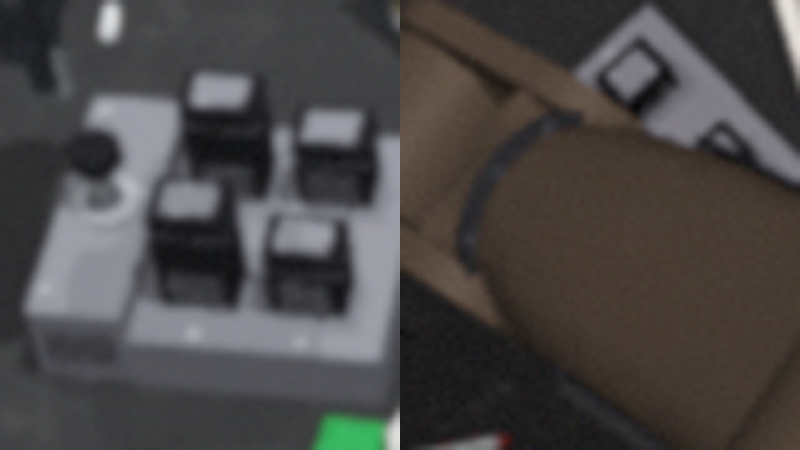

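The knob stands clearly higher, with a long stem visible at crop (100,180). Moving over the near tall pack.

```bash
python3 -m crank '{"slide":[[-0.1,-0.065,0],[-0.25,-0.16,0],[-0.32,-0.206,0],[-0.32,-0.206,0],[-0.32,-0.206,0.1],[-0.32,-0.206,0.2],[-0.32,-0.206,0.2],[-0.32,-0.206,0.2]],"twist":[0,0,0,0,0,0,0,0],"grip":[1,1,1,1,1,1,1,1]}'; python3 go.py 434 373.4 77 0.471
```

```text
time_s: 6.75
tcp_pos: [434.8, 374.4, 142.3]
tcp_rot: [-0.0, 0.522, 0.853, -0.001]
wrist_force: [-1.1, 0.4, -0.2]
width: 85.4
grip_force: 0.0
slide [-0.0025 -0.0054  0.3266] twist 0.0002 q6 0.12 tilt -1.0 t 6.75 wf [-1.1  0.4 -0.2]
```

```bash
python3 -m crank '{"slide":[[-0.002,-0.005,0.1],[-0.002,-0.005,0.2],[-0.002,-0.005,0.28],[-0.002,-0.005,0.32],[-0.002,-0.005,0.325],[-0.002,-0.005,0.325]],"twist":[0,0,0,0,0,0],"grip":[1,1,1,1,1,1]}';python3 -m crank '{"slide":[[0,0,0],[0,0,0],[0,0,0],[0,0,0],[0,0,0],[0,0,0],[0,0,0],[0,0,0]],"twist":[0,0,0,0,0,0,0,0],"grip":[0,-0.5,-1,-1,-1,-1,-1,-1]}' 50
```

```text
time_s: 7.35
tcp_pos: [434.4, 373.4, 78.4]
tcp_rot: [0.0, 0.522, 0.853, 0.0]
wrist_force: [0.1, -0.4, 0.3]
width: 85.7
grip_force: 0.0
time_s: 8.15
tcp_pos: [434.3, 373.2, 78.2]
tcp_rot: [0.0, 0.522, 0.853, 0.0]
wrist_force: [-0.3, -1.2, 5.0]
width: 33.6
grip_force: 50.0
```

Centred, width 33.6 mm. Pulling straight up.

```bash
python3 -m crank '{"slide":[[0,0,-0.015],[0,0,-0.03],[0,0,-0.045],[0,0,-0.06],[0,0,-0.08],[0,0,-0.1],[0,0,-0.13],[0,0,-0.16]],"twist":[0,0,0,0,0,0,0,0],"grip":[-1,-1,-1,-1,-1,-1,-1,-1]}' 70;python3 -m crank '{"slide":[[0,0,-0.1],[0,0,-0.25],[0,0,-0.45],[0,0,-0.65],[0,0,-0.85],[0,0,-0.98],[0,0,-0.98],[0,0,-0.98]],"twist":[0,0,0,0,0,0,0,0],"grip":[-1,-1,-1,-1,-1,-1,-1,-1]}'; python3 go.py 435 150 306 0.065
python3 - <<'E'
from fit import *
w=fit(tr,(600,-150,0))[0]; w=[590,-159,0.065]
for p in((-65,45,0),(-65,-40,0)): print(P(w,p).round(1))
E
```

```text
time_s: 8.95
tcp_pos: [434.1, 373.1, 110.3]
tcp_rot: [0.0, 0.522, 0.853, 0.0]
wrist_force: [-0.3, -0.3, -1.5]
width: 33.0
grip_force: 71.9
time_s: 9.75
tcp_pos: [433.8, 372.9, 305.6]
tcp_rot: [0.0, 0.522, 0.853, 0.0]
wrist_force: [0.1, 0.2, -2.1]
width: 33.5
grip_force: 71.9
slide [-0.9956 -0.5006 -0.0023] twist 0.1294 q6 0.12 tilt -1.0 t 9.75 wf [ 0.1  0.2 -2.1]
[ 522.2 -118.3    0. ]
[ 527.7 -203.1    0. ]
```

```bash
python3 -m crank '{"slide":[[-0.1,-0.05,0],[-0.24,-0.12,0],[-0.4,-0.2,0],[-0.56,-0.28,0],[-0.72,-0.36,0],[-0.86,-0.43,0],[-0.96,-0.48,0],[-0.996,-0.5,0]],"twist":[0.01,0.03,0.05,0.07,0.09,0.11,0.125,0.129],"grip":[-1,-1,-1,-1,-1,-1,-1,-1]}'; python3 go.py 500 -35 306 0.065
```

```text
time_s: 10.55
tcp_pos: [434.9, 148.5, 304.3]
tcp_rot: [-0.001, 0.684, 0.729, -0.001]
wrist_force: [0.1, 0.6, -2.2]
width: 33.2
grip_force: 71.7
slide [-0.9363  0.2668 -0.0086] twist -0.0006 q6 0.12 tilt -1.0 t 10.55 wf [ 0.1  0.6 -2.2]
```

```bash
python3 -m crank '{"slide":[[-0.1,0.03,0],[-0.24,0.07,0],[-0.4,0.11,0],[-0.56,0.16,0],[-0.72,0.2,0],[-0.86,0.24,0],[-0.93,0.266,0],[-0.936,0.266,0]],"twist":[0,0,0,0,0,0,0,0],"grip":[-1,-1,-1,-1,-1,-1,-1,-1]}'; python3 go.py 527.7 -203.1 200 0.065
```

```text
time_s: 11.35
tcp_pos: [501.4, -33.8, 304.6]
tcp_rot: [-0.001, 0.684, 0.73, -0.0]
wrist_force: [-0.4, 0.6, -1.8]
width: 33.6
grip_force: 71.7
slide [-0.8536  0.0771  0.5224] twist 0.0001 q6 -0.26 tilt -1.0 t 11.35 wf [-0.4  0.6 -1.8]
```

```bash
python3 -m crank '{"slide":[[-0.12,0.01,0],[-0.3,0.03,0],[-0.5,0.05,0.05],[-0.7,0.065,0.2],[-0.82,0.075,0.35],[-0.853,0.077,0.48],[-0.853,0.077,0.52],[-0.853,0.077,0.52]],"twist":[0,0,0,0,0,0,0,0],"grip":[-1,-1,-1,-1,-1,-1,-1,-1]}'; python3 go.py 527.7 -203.1 62 0.065
python3 - <<'E'
from h import *
snap("scene","pics/s3.png"); snap("top","pics/t3.png"); s=cv2.imread("pics/s3.png");t=cv2.imread("pics/t3.png")
cv2.imwrite("pics/s3c.png",np.hstack([cv2.resize(i,None,fx=4,fy=4,interpolation=cv2.INTER_CUBIC) for i in(s[210:330,365:465],t[150:270,330:430])]))
E
```

```text
time_s: 12.15
tcp_pos: [527.3, -200.9, 200.8]
tcp_rot: [-0.001, 0.683, 0.73, -0.0]
wrist_force: [0.3, -0.3, -2.2]
width: 33.2
grip_force: 71.8
slide [-0.0123  0.0026  0.6939] twist 0.0006 q6 -0.55 tilt -1.0 t 12.15 wf [ 0.3 -0.3 -2.2]
```

View pics/s3c.png

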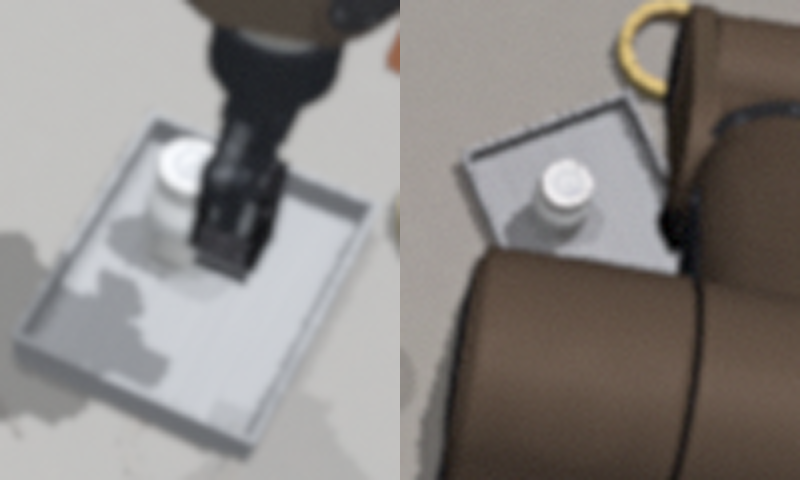

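The pack hangs upright in the fingers (left panel, about (235,230)) and the bottle is untouched. Lowering.

```bash
python3 -m crank '{"slide":[[-0.012,0.002,0.1],[-0.012,0.002,0.25],[-0.012,0.002,0.4],[-0.012,0.002,0.52],[-0.012,0.002,0.61],[-0.012,0.002,0.65],[-0.012,0.002,0.67],[-0.012,0.002,0.67]],"twist":[0,0,0,0,0,0,0,0],"grip":[-1,-1,-1,-1,-1,-1,-1,-1]}'; python3 -m crank '{"slide":[[0,0,0.005],[0,0,0.01],[0,0,0.015],[0,0,0.02],[0,0,0.025],[0,0,0.025]],"twist":[0,0,0,0,0,0],"grip":[-1,-1,-1,-1,-1,-1]}'
```

```text
time_s: 13.05
tcp_pos: [528.7, -204.5, 68.5]
tcp_rot: [0.001, 0.683, 0.73, 0.0]
wrist_force: [-0.1, -0.5, -2.2]
width: 33.1
grip_force: 71.8
time_s: 13.65
tcp_pos: [528.1, -204.6, 62.5]
tcp_rot: [-0.0, 0.683, 0.73, 0.0]
wrist_force: [0.0, 0.0, -2.6]
width: 33.5
grip_force: 71.8
```

```bash
python3 -m crank '{"slide":[[0,0,0.003],[0,0,0.006],[0,0,0.008],[0,0,0.01],[0,0,0.01]],"twist":[0,0,0,0,0],"grip":[-1,-1,-1,-1,-1]}'
```

```text
time_s: 14.15
tcp_pos: [528.2, -204.7, 61.3]
tcp_rot: [0.0, 0.683, 0.73, 0.0]
wrist_force: [-2.2, 1.0, 6.5]
width: 33.4
grip_force: 73.0
```

Contact at the expected height. Releasing and rising.

```bash
python3 -m crank '{"slide":[[0,0,0],[0,0,0],[0,0,0],[0,0,0],[0,0,0],[0,0,0],[0,0,0],[0,0,0]],"twist":[0,0,0,0,0,0,0,0],"grip":[-0.2,-0.1,0,0.2,0.5,0.8,1,1]}' 40; python3 -m crank '{"slide":[[0,0,-0.05],[0,0,-0.15],[0,0,-0.3],[0,0,-0.5],[0,0,-0.7],[0,0,-0.9],[0,0,-0.95],[0,0,-0.95]],"twist":[0,0,0,0,0,0,0,0],"grip":[1,1,1,1,1,1,1,1]}'; python3 go.py 435 -5 290 0.265
```

```text
time_s: 14.95
tcp_pos: [528.2, -204.6, 60.7]
tcp_rot: [-0.0, 0.683, 0.73, 0.0]
wrist_force: [0.3, -0.0, -0.4]
width: 85.3
grip_force: 0.0
time_s: 15.75
tcp_pos: [528.4, -204.8, 252.7]
tcp_rot: [0.002, 0.683, 0.73, 0.001]
wrist_force: [-0.6, 0.8, -1.0]
width: 85.4
grip_force: 0.0
slide [ 1.0272 -0.3994 -0.1897] twist -0.0633 q6 -0.55 tilt -0.99999 t 15.75 wf [-0.6  0.8 -1. ]
```

```bash
python3 -m crank '{"slide":[[0.1,-0.04,-0.1],[0.3,-0.12,-0.19],[0.5,-0.2,-0.19],[0.7,-0.28,-0.19],[0.86,-0.34,-0.19],[0.97,-0.39,-0.19],[1,-0.4,-0.19]],"twist":[-0.01,-0.02,-0.03,-0.04,-0.05,-0.06,-0.063],"grip":[1,1,1,1,1,1,1]}'; python3 go.py 450 190 290 0.471
```

```text
time_s: 16.45
tcp_pos: [433.5, -8.7, 287.6]
tcp_rot: [-0.001, 0.607, 0.795, -0.0]
wrist_force: [0.5, 1.0, -0.1]
width: 85.6
grip_force: 0.0
slide [ 0.9365  0.3416 -0.0114] twist -0.065 q6 -0.44 tilt -1.0 t 16.45 wf [ 0.5  1.  -0.1]
```

```bash
python3 -m crank '{"slide":[[0.1,0.03,0],[0.3,0.1,0],[0.5,0.18,0],[0.7,0.25,0],[0.86,0.31,0],[0.93,0.34,0],[0.936,0.341,0]],"twist":[-0.01,-0.02,-0.03,-0.04,-0.05,-0.06,-0.065],"grip":[1,1,1,1,1,1,1]}'; python3 go.py 508.8 411.5 150 0.471
```

```text
time_s: 17.15
tcp_pos: [452.3, 188.9, 287.7]
tcp_rot: [-0.001, 0.522, 0.853, -0.001]
wrist_force: [0.0, 0.3, -0.4]
width: 85.4
grip_force: 0.0
slide [0.8633 0.758  0.6873] twist 0.0001 q6 -0.21 tilt -1.0 t 17.15 wf [ 0.   0.3 -0.4]
```

```bash
python3 -m crank '{"slide":[[0.1,0.09,0],[0.27,0.24,0],[0.46,0.4,0],[0.64,0.56,0.05],[0.78,0.68,0.2],[0.85,0.745,0.4],[0.863,0.758,0.6],[0.863,0.758,0.687]],"twist":[0,0,0,0,0,0,0,0],"grip":[1,1,1,1,1,1,1,1]}';python3 -m crank '{"slide":[[0,0,0],[0,0,0],[0,0,0]],"twist":[0,0,0],"grip":[1,1,1]}'; python3 go.py 508.8 411.5 78 0.471
```

```text
time_s: 17.95
tcp_pos: [509.1, 408.7, 146.6]
tcp_rot: [-0.001, 0.524, 0.852, -0.003]
wrist_force: [-0.3, -0.5, 0.2]
width: 85.3
grip_force: 0.0
time_s: 18.25
tcp_pos: [510.5, 410.1, 152.9]
tcp_rot: [0.001, 0.524, 0.852, 0.001]
wrist_force: [-0.2, -0.8, 0.7]
width: 85.1
grip_force: 0.0
slide [ 0.0099 -0.0051  0.3745] twist -0.0012 q6 0.11 tilt -1.0 t 18.25 wf [-0.2 -0.8  0.7]
```

```bash
python3 -m crank '{"slide":[[0.01,-0.005,0.1],[0.01,-0.005,0.2],[0.01,-0.005,0.3],[0.01,-0.005,0.36],[0.01,-0.005,0.374],[0.01,-0.005,0.374],[0.01,-0.005,0.374]],"twist":[0,0,0,0,0,0,0],"grip":[1,1,1,1,1,1,1]}';python3 -m crank '{"slide":[[0,0,0],[0,0,0],[0,0,0],[0,0,0],[0,0,0],[0,0,0],[0,0,0],[0,0,0]],"twist":[0,0,0,0,0,0,0,0],"grip":[0,-0.5,-1,-1,-1,-1,-1,-1]}' 50
```

```text
time_s: 18.95
tcp_pos: [508.1, 412.2, 77.7]
tcp_rot: [0.0, 0.524, 0.852, 0.001]
wrist_force: [-0.1, -0.1, -0.0]
width: 85.6
grip_force: 0.0
time_s: 19.75
tcp_pos: [507.7, 412.0, 76.8]
tcp_rot: [0.0, 0.524, 0.852, 0.0]
wrist_force: [-1.0, 0.1, 5.0]
width: 33.7
grip_force: 49.9
```

```bash
python3 -m crank '{"slide":[[0,0,-0.015],[0,0,-0.03],[0,0,-0.045],[0,0,-0.06],[0,0,-0.08],[0,0,-0.1],[0,0,-0.13],[0,0,-0.16]],"twist":[0,0,0,0,0,0,0,0],"grip":[-1,-1,-1,-1,-1,-1,-1,-1]}' 70;python3 -m crank '{"slide":[[0,0,-0.1],[0,0,-0.25],[0,0,-0.45],[0,0,-0.65],[0,0,-0.85],[0,0,-0.98],[0,0,-0.98],[0,0,-0.98]],"twist":[0,0,0,0,0,0,0,0],"grip":[-1,-1,-1,-1,-1,-1,-1,-1]}'; python3 go.py 450 220 306 0.265
```

```text
time_s: 20.55
tcp_pos: [507.6, 411.9, 109.1]
tcp_rot: [0.0, 0.524, 0.852, 0.0]
wrist_force: [-0.3, -0.2, -1.3]
width: 33.2
grip_force: 71.5
time_s: 21.35
tcp_pos: [507.4, 411.7, 304.6]
tcp_rot: [0.0, 0.524, 0.852, 0.0]
wrist_force: [0.7, -0.3, -2.7]
width: 33.3
grip_force: 71.7
slide [-0.7259 -0.6886 -0.0074] twist 0.0647 q6 0.11 tilt -1.0 t 21.35 wf [ 0.7 -0.3 -2.7]
```

```bash
python3 -m crank '{"slide":[[-0.07,-0.07,0],[-0.18,-0.17,0],[-0.3,-0.28,0],[-0.42,-0.4,0],[-0.54,-0.51,0],[-0.65,-0.62,0],[-0.71,-0.675,0],[-0.726,-0.689,0]],"twist":[0.01,0.015,0.025,0.035,0.045,0.055,0.06,0.065],"grip":[-1,-1,-1,-1,-1,-1,-1,-1]}'; python3 go.py 450 35 306 0.065
```

```text
time_s: 22.15
tcp_pos: [449.8, 219.0, 303.9]
tcp_rot: [-0.0, 0.609, 0.793, -0.001]
wrist_force: [0.5, 0.8, -2.0]
width: 33.0
grip_force: 71.5
slide [-0.8888 -0.2372 -0.0103] twist 0.0627 q6 0.06 tilt -1.0 t 22.15 wf [ 0.5  0.8 -2. ]
```

```bash
python3 -m crank '{"slide":[[-0.1,-0.03,0],[-0.24,-0.06,0],[-0.4,-0.1,0],[-0.55,-0.15,0],[-0.7,-0.19,0],[-0.82,-0.22,0],[-0.88,-0.235,0],[-0.889,-0.237,0]],"twist":[0.01,0.015,0.025,0.035,0.045,0.055,0.06,0.063],"grip":[-1,-1,-1,-1,-1,-1,-1,-1]}'; python3 go.py 522.2 -118.3 220 0.065
```

```text
time_s: 22.95
tcp_pos: [451.3, 35.7, 304.1]
tcp_rot: [-0.0, 0.684, 0.73, -0.0]
wrist_force: [0.0, -0.4, -1.3]
width: 33.4
grip_force: 71.5
slide [-0.7912  0.3045  0.4201] twist -0.0002 q6 -0.13 tilt -1.0 t 22.95 wf [ 0.  -0.4 -1.3]
```

```bash
python3 -m crank '{"slide":[[-0.1,0.03,0],[-0.24,0.08,0],[-0.4,0.13,0.05],[-0.56,0.18,0.1],[-0.7,0.22,0.2],[-0.78,0.245,0.32],[-0.79,0.255,0.42],[-0.79,0.255,0.42]],"twist":[0,0,0,0,0,0,0,0],"grip":[-1,-1,-1,-1,-1,-1,-1,-1]}';python3 -m crank '{"slide":[[0,0,0],[0,0,0]],"twist":[0,0],"grip":[-1,-1]}'; python3 go.py 512.2 -119 66 0.065
```

```text
time_s: 23.75
tcp_pos: [511.9, -117.2, 217.9]
tcp_rot: [-0.002, 0.683, 0.73, -0.001]
wrist_force: [-0.6, 0.0, -2.0]
width: 33.1
grip_force: 71.4
time_s: 23.95
tcp_pos: [512.8, -117.4, 221.6]
tcp_rot: [0.001, 0.683, 0.73, 0.0]
wrist_force: [-0.4, 0.3, -0.9]
width: 33.6
grip_force: 71.5
slide [-0.0074 -0.0046  0.7778] twist 0.0007 q6 -0.42 tilt -1.0 t 23.95 wf [-0.4  0.3 -0.9]
```

```bash
python3 -m crank '{"slide":[[-0.007,-0.004,0.12],[-0.007,-0.004,0.28],[-0.007,-0.004,0.44],[-0.007,-0.004,0.58],[-0.007,-0.004,0.69],[-0.007,-0.004,0.75],[-0.007,-0.004,0.775],[-0.007,-0.004,0.775]],"twist":[0,0,0,0,0,0,0,0],"grip":[-1,-1,-1,-1,-1,-1,-1,-1]}'; python3 -m crank '{"slide":[[0,0,0.005],[0,0,0.01],[0,0,0.015],[0,0,0.02],[0,0,0.025],[0,0,0.025]],"twist":[0,0,0,0,0,0],"grip":[-1,-1,-1,-1,-1,-1]}'
```

```text
time_s: 24.75
tcp_pos: [511.9, -119.5, 65.9]
tcp_rot: [0.0, 0.683, 0.73, 0.0]
wrist_force: [0.1, 0.5, -1.9]
width: 32.8
grip_force: 71.6
time_s: 25.35
tcp_pos: [511.5, -119.6, 60.4]
tcp_rot: [-0.0, 0.683, 0.73, 0.0]
wrist_force: [-0.9, -0.2, -2.4]
width: 33.1
grip_force: 71.6
```

```bash
python3 -m crank '{"slide":[[0,0,0.003],[0,0,0.006],[0,0,0.008],[0,0,0.01],[0,0,0.01]],"twist":[0,0,0,0,0],"grip":[-1,-1,-1,-1,-1]}'
```

```text
time_s: 25.85
tcp_pos: [511.6, -119.6, 59.7]
tcp_rot: [0.0, 0.683, 0.73, 0.0]
wrist_force: [-4.4, 2.4, 17.6]
width: 33.2
grip_force: 74.0
```

```bash
python3 -m crank '{"slide":[[0,0,-0.005],[0,0,-0.005],[0,0,-0.005],[0,0,-0.005],[0,0,-0.005],[0,0,-0.005],[0,0,-0.005],[0,0,-0.005]],"twist":[0,0,0,0,0,0,0,0],"grip":[-1,-1,-0.1,0,0.2,0.4,0.5,0.5]}' 40; python3 -m crank '{"slide":[[0,0,-0.05],[0,0,-0.15],[0,0,-0.3],[0,0,-0.5],[0,0,-0.7],[0,0,-0.9],[0,0,-1],[0,0,-1]],"twist":[0,0,0,0,0,0,0,0],"grip":[0.5,0.5,0.5,0.5,0.5,0.5,0.5,0.5]}'; python3 go.py 435 60 300 0.065
```

```text
time_s: 26.65
tcp_pos: [511.5, -119.6, 59.4]
tcp_rot: [-0.0, 0.683, 0.73, 0.0]
wrist_force: [-0.8, 0.5, 0.2]
width: 63.9
grip_force: 0.0
time_s: 27.45
tcp_pos: [512.2, -119.8, 263.1]
tcp_rot: [0.003, 0.683, 0.73, 0.001]
wrist_force: [0.4, -0.2, -0.2]
width: 64.3
grip_force: 0.0
slide [ 0.922  -0.3245 -0.1884] twist 0.0004 q6 -0.42 tilt -0.99998 t 27.45 wf [ 0.4 -0.2 -0.2]
```

Move aside for a last look.

```bash
python3 -m crank '{"slide":[[0.1,-0.03,-0.1],[0.3,-0.1,-0.19],[0.5,-0.17,-0.19],[0.7,-0.24,-0.19],[0.85,-0.3,-0.19],[0.92,-0.32,-0.19],[0.92,-0.32,-0.19],[0.92,-0.32,-0.19]],"twist":[0,0,0,0,0,0,0,0],"grip":[0.5,0.5,0.5,0.5,0.5,0.5,0.5,0.5]}'
python3 - <<'E'
from h import *
snap("scene","pics/s4.png"); s=cv2.imread("pics/s4.png")
cv2.imwrite("pics/s4c.png",cv2.resize(s[170:350,180:540],None,fx=2.2,fy=2.2,interpolation=cv2.INTER_CUBIC))
E
```

```text
time_s: 28.25
tcp_pos: [435.4, 59.6, 297.2]
tcp_rot: [-0.0, 0.683, 0.73, -0.0]
wrist_force: [0.0, 0.6, -0.2]
width: 64.1
grip_force: 0.0
```

View pics/s4c.png

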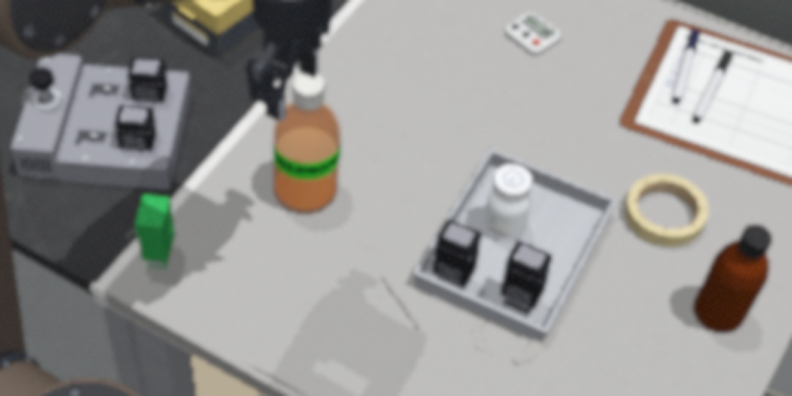

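The picture shows both tall packs upright in the tray at crop (458,252) and (527,275), and the bottles in place. The short packs are still plugged in at (147,80) and (135,127), and the knob is up at (40,85). The gripper touches nothing.

```bash
python3 -c "
from plant import job
print(job.job_done())"
```

```text
the job is handed in; nothing more can be done
None
```

I handed the job in at about 28 s: the knob is up at its stop, both tall packs stand upright in the tray, and the short packs and bottles are where they were in the last camera picture; the hand-in returned no verdict.

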